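# Hold in the recessed cut-out reset of a test kiln with a wooden stick

### The arm

A 7-joint arm with a two-finger parallel gripper is mounted at the origin on the work surface; the furniture and walls round the work are solid. World frame = base frame: x ahead of the robot, y to its left, z up, the work surface at z = 0. Lengths are in m, angles in rad, forces in N, time in s.
With the tool pointing down it reaches from about 0.4 to 0.925 m from the base axis. Payload 4.1 kg.
Tool frame: the origin (TCP) lies between the finger pads; the fingertips stand 25 mm ahead of it and the grasp point (between the pads) lies 6 mm ahead of it (manip.tcp_to_tips is the distance from the TCP to the fingertips, in m); z points along the fingers, y is the line along which they close (so a half turn about z gives the same grasp; the last joint's range is limited). The gripper opens to 85 mm and grips with 20 to 120 N. Pads are 22 mm wide; open, the fingers measure 114 mm over their backs; the gripper's body (76 mm by 85 mm) begins 54 mm behind the grasp point. The pads swing forward as they close: fully open they stand 13 mm farther back than shut.
Start: joints at [-1.234, 0.398, 0.045, 1.537, -0.019, 1.207, -0.051], TCP at [0.274, 0.589, 0.256] pointing down, gripper open.
Joint ranges: [-2.82, 2.82], [-0.49, 2.23], [-1.37, 1.46], [0, 2.46], [-1.36, 4.5], [0.23, 2], [-2.94, 2.94]. Speed limits (rad/s): [2.57, 2.57, 3.14, 3.14, 3.14, 3.14, 3.14].

### API

Orientations are given as a rotation vector (axis times angle).
In Python, from rig import manip gives the robot as it stands.
- The arm moves only by the tool drive_tool, never from a script. Its argument "targets" is one flat list of numbers, 4 for each row, row after row: the shift along the tool's x, y, z in m, then the turn about the tool's z in degrees. A call has 1 to 20 rows; each row shifts and turns the commanded pose from where the row before left it, along the tool's axes as they then stand; what a row does not reach is not made up. A row lasts 1/8 s, in which the tool goes at most 62.5 mm and 10.7 degrees, less where a joint would pass 70% of its speed; a pose out of reach is approached as far as the arm can. A call with a gripper value outside its range is refused whole. "jaw" is the opening, from 0 (shut) to 1 (fully open), set as the call begins (left out, the last holds). The fingers move at their own pace and stop on an object; "force" is the grip in N (left out, the last holds). Time passes only in rows, so rows that do not move let the fingers close. It gives the time, the measured TCP pose, the force, the opening and the grip force at its end, in the units of the state.
- manip.read_state(): the state, without advancing time (a new reading comes with each control period).
- manip.capture(name): name is "scene" or "top"; returns a dict with "frame" (384x512x3 uint8, blue, green, red), "z_map" (384x512 float32, m along the optical axis (not along the pixel's ray), 0 where there is no reading), "K" (3x3 intrinsics, pixels), "dist" ([k1, k2, p1, p2, k3] as OpenCV has them; the pictures are not rectified), "cam_to_world" (4x4, takes a point from camera to world coordinates). Camera axes: x right, y down, z forward; pixel columns grow to the right and rows downward; lengths in m; the calibration is good to about 2 mm. A picture is of the moment at which its call begins.
- manip.hand_in(): hands the job in; it is judged then, once.
The state is a dict: "clock": time; "qpos": joint angles; "qd": joint speeds; "tau": joint torques, N m; "ee_pos": TCP position; "eef_rot": TCP orientation; "contact_force": force on the tool from outside, world axes, zero at the start; "wrist_torque": the same for the moment, N m; "gripper_width": finger opening in m; "grasp_force": force on a finger pad.
Only numpy, scipy, OpenCV 4.12 (cv2) and the standard library are available. Lean on these libraries where they do the work, as an engineer would, in place of code of your own. Each camera call takes 0.05 s, during which the arm holds its last target. There are 200 camera calls.

### The job

The small test kiln's over-temperature cut-out has tripped. Draw the wooden modelling stick up out of the tool block, put its point into the right-hand end of the slot in the sloping face of the kiln's control box, slowly ease the spring-loaded dust shutter to the left along the slot, and push the reset button recessed at the left end of the slot fully down with the point for a couple of seconds. Finish like that, still gripping the stick and holding the button down, and leave the other tools in the block and the small things on the table where they are.

Things in the scene. Friction and masses are not known exactly. Their poses are not given: they have to be found in the camera images.
- stick_grip (a point): Grip place of the pale wooden modelling stick (174 mm, about 20 g) that stands point down in the middle hole of the tool block: on its centre line, 35 mm below the upper blunt end (leave room for that above the grasp), 139 mm from the tip. x runs along the stick to the tip (down), y across its width (15 mm here), z through its thickness (8 mm here, the flat faces to grip)
- stick_tip (a point): Centre of the stick's blunt tip, 139 mm from stick_grip along x; same axes. The stick is 14 x 7 mm at the upper end, 16 x 9 mm half-way, and tapers evenly to 8 x 4 mm at the tip (10 x 5.5 mm at 24 mm from it). It stands upright with about 1 degree of play, the tip 62 mm below the block's top, and lifts straight out
- tool_block: Fixed brown wooden tool block, 158 x 64 x 70 mm high; origin at the centre of its underside, x along its row of three holes 52 mm apart, z up. The stick is in the middle hole, its flat faces towards the block's y and -y; the tools in the outer holes stay there
- test_kiln: Fixed: eight-sided steel test kiln, 214 mm high, with a control box at its right (162 mm wide, 150 mm deep, its face 54 mm high at the front and 94 mm at the back); origin on the table under the middle of the box, x to the back, y to the kiln, whose wall starts at y = 0.1 m. The air over the box is free. At the lower right of the light grey face is a small aluminium plate with the slot
- slot_entry (a point): Middle of the open, right-hand end of the slot, at its mouth. z straight out of the face (about 15 degrees off vertical, leaning to the robot's side), y along the slot to the left, x up the face. The slot is 15 mm wide (x) and runs from y = -8 to 38 mm. Here its floor lies 12 mm below the mouth; the floor ends at y = 22 mm, and the button's well fills the rest
- slot_press (a point): Point at the slot's mouth straight above the centre of the reset button, 30 mm along y from slot_entry; same axes
- dust_shutter (a joint): Travel of the steel dust shutter in the slot, m: 0 closed (over the button), 0.028 open, along slot_entry's y. A spring shuts it (1 N closed, 2.1 N open). Closed, its turned-down edge stands at y = 8 mm from slot_entry, 6 to 11 mm below the mouth; a tip 8 to 11 mm deep pushes it. With the stick at slot_press it reads about 0.0245 and goes on leaning on the stick
- button_top (a point): Top of the grey round reset button, 12 mm across, at rest 19 mm below the mouth under slot_press; same axes as slot_entry. Its well is 15 mm (x) by 16 mm (y)
- reset_button (a joint): How far the reset button is pressed, m: 0 out, 0.005 fully down (24 mm below the mouth). It springs back: 2 N at the start of its travel, 6 N fully down
- loop_tool: Loop tool with a turned wooden handle, standing loop up in the front hole (-x) of the block, top 193 mm above the table, 31 mm wide; origin 8 mm beside its centre line at half length
- brush: Round brush with a black handle, standing bristles up in the rear hole (+x) of the block, top 213 mm above the table; origin 8 mm beside its centre line at half length
- test_tile: Flat green glazed test tile, 55 x 38 x 7 mm, lying between block and control box; origin at the centre of its underside
- bisque_dish: Small pinkish bisque dish, 72 mm wide, 24 mm high, behind the control box; origin at the centre of its underside
- cone_pack: Three witness cones in a clay pat, 22 x 70 x 62 mm, before the kiln; origin at the centre of its underside
- glaze_jar_a: Small green glaze jar with a cap, 49 mm wide, 64 mm high, behind the tool block; origin at the centre of its underside
- clay_ball: Ball of grey clay, 62 mm wide, 54 mm high, behind the control box; origin at the centre of its underside

How it is judged:
By the outcome, as a careful person would: the job done as asked, in the order asked, and still so for the second after the job is handed in, while the arm keeps its last pose, push and grip.
It also fails if it takes over 45 s, if anything falls off the work surface, if the arm or the gripper's body presses on something with over 40 N, if the wrist force passes 120 N, or if a joint passes its speed limit or range.

## Working session

There is one attempt and no reset: what is moved stays moved. The work goes in short steps, Python scripts to look and compute and a tool call to move; the robot and the scene stay as the last step left them, time stands still between calls to the robot, and variables do not carry over. Pictures are saved under pics/ and viewed, at most 10 in all, crops included, and the job is handed in when it is done.

Besides the shell and the picture viewer there is one more tool, called after "Emit:" as name(argument=value, ...) on one line, values as JSON. drive_tool: Moves the arm, as the interface text tells. Its arguments: {"type":"object","properties":{"targets":{"type":"array","items":{"type":"number"}},"jaw":{"type":"number"},"force":{"type":"number"}},"required":["targets"]}

```bash
mkdir -p pics; ls
python3 - <<'E'
from rig import manip
import cv2,numpy as np
print(manip.read_state())
for n in("scene","top"):
    c=manip.capture(n); cv2.imwrite(f"pics/{n}0.png",c["frame"]); np.savez(f"pics/{n}0.npz",**c)
    print(n,c["K"],c["dist"],c["cam_to_world"])
a=[cv2.imread(f"pics/{n}0.png") for n in("scene","top")]
E
```

```text
pics
{'clock': 0.0, 'qpos': array([-1.2339912 ,  0.39918155,  0.04506714,  1.53787405, -0.01869186,
        1.2068743 , -0.0506759 ]), 'qd': array([-0.0005026 ,  0.00025034,  0.00077943,  0.00182222, -0.0003932 ,
       -0.00134011, -0.0005307 ]), 'tau': array([-3.36491530e-05, -4.75119174e+01,  1.36495493e+00, -2.54217160e+01,
        1.16687853e-02,  9.31116811e-03, -9.45453102e-07]), 'ee_pos': array([0.27414564, 0.58872497, 0.25527348]), 'eef_rot': array([-6.78932972e-01, -3.06708194e+00,  2.98032267e-03]), 'contact_force': array([-0.29687719,  0.68246786,  0.25000904]), 'wrist_torque': array([ 0.02239725, -0.02498884,  0.02754378]), 'grasp_force': 0.0, 'gripper_width': 0.08570126444920867}
scene [[406.19435994   0.         260.06415866]
 [  0.         406.19435994 188.15626415]
 [  0.           0.           1.        ]] [-0.07465571  0.          0.          0.          0.        ] [[ 0.7005833  -0.44786023  0.5555216   0.04561637]
 [-0.71355835 -0.43513405  0.54908365 -0.62431044]
 [-0.00418636 -0.78107591 -0.62442205  0.73923104]
 [ 0.          0.          0.          1.        ]]
top [[347.73747124   0.         250.98557811]
 [  0.         347.73747124 190.82436875]
 [  0.           0.           1.        ]] [-0.02910373  0.          0.          0.          0.        ] [[ 0.02637951 -0.98193822  0.18735381  0.44231704]
 [-0.99958822 -0.02379336  0.01603933 -0.07581393]
 [-0.01129186 -0.18769977 -0.98216154  0.96670783]
 [ 0.          0.          0.          1.        ]]
```

View pics/scene0.png

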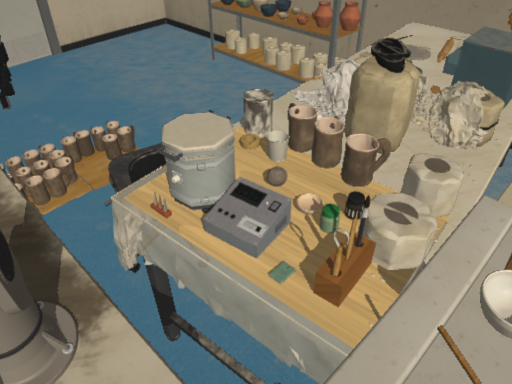

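View pics/top0.png

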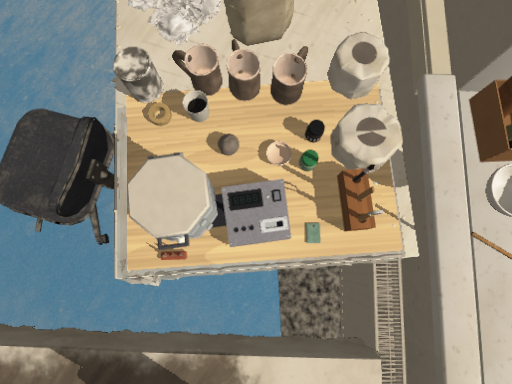

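The scene picture shows the block around (343,270) and the control box around (248,215). In the top picture the block is at (357,200), the box at (257,212) and the slot plate near (273,226). I'll enlarge those regions next.

```bash
cat > h.py <<'E'
import numpy as np,cv2
from scipy.spatial.transform import Rotation as R
def world(c,pts,z=None):
    p=np.array(pts,float).reshape(-1,1,2)
    n=cv2.undistortPoints(p,c["K"],c["dist"]).reshape(-1,2)
    if z is None: z=[c["z_map"][int(round(v)),int(round(u))] for u,v in p.reshape(-1,2)]
    P=np.c_[n,np.ones(len(n))]*np.array(z).reshape(-1,1)
    T=c["cam_to_world"]; return P@T[:3,:3].T+T[:3,3]
def cloud(c):
    v,u=np.mgrid[0:384,0:512]; P=world(c,np.c_[u.ravel(),v.ravel()],c["z_map"].ravel()).reshape(384,512,3)
    P[c["z_map"]==0]=np.nan; return P
def pix(c,P):
    T=np.linalg.inv(c["cam_to_world"]); r=cv2.Rodrigues(T[:3,:3])[0]
    return cv2.projectPoints(np.array(P,float).reshape(-1,1,3),r,T[:3,3],c["K"],c["dist"])[0].reshape(-1,2)
E
python3 - <<'E'
from h import *
def crop(n,x,y,w,h,s):
    im=cv2.imread(f"pics/{n}0.png")[y:y+h,x:x+w]; im=cv2.resize(im,None,fx=s,fy=s,interpolation=cv2.INTER_CUBIC)
    for k in range(0,w,10): cv2.putText(im,str(x+k),(k*s,8),0,.3,(0,255,255)); cv2.line(im,(k*s,10),(k*s,14),(0,255,255))
    for k in range(10,h,10): cv2.putText(im,str(y+k),(0,k*s+4),0,.3,(0,255,255))
    return im
t=crop("top",215,160,180,90,4)
a=crop("scene",200,180,100,75,4); b=crop("scene",305,185,80,75,4); 
o=np.zeros((660,720,3),np.uint8); o[:360,:720]=t; o[360:660,:400]=a; o[360:660,400:720]=b
cv2.imwrite("pics/c1.png",cv2.resize(o,None,fx=.9,fy=.9))
E
```

```text
(no output)
```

View pics/c1.png

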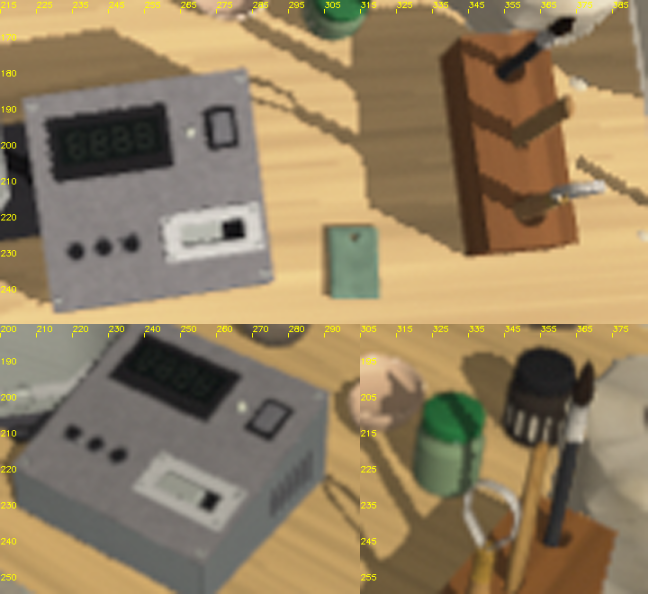

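The crop shows the slot plate at about top (259-289, 216-233), with the black open end at about (277-283, 220-227). The stick's upper end is at about top (372,189) and scene (356,218). Next I'll measure the box face, the slot, the block and the stick.

```bash
cat > m1.py <<'E'
from h import *
t=dict(np.load("pics/top0.npz")); s=dict(np.load("pics/scene0.npz"))
Pt,Ps=cloud(t),cloud(s)
# face plane
def plane(Q):
    for _ in range(5):
        m=Q.mean(0); n=np.linalg.svd(Q-m)[2][2]; n*=np.sign(n[2]); d=(Q-m)@n; Q=Q[abs(d)<.004]
    return m,n,d.std()
for P,u,v in((Pt,slice(232,282),slice(186,232)),(Ps,slice(225,265),slice(205,235))):
    Q=P[v,u].reshape(-1,3); Q=Q[~np.isnan(Q[:,0])]; m,n,e=plane(Q); print("face",m,n,e,"tilt",np.degrees(np.arccos(n[2])))
    if P is Pt: M,N=m,n
def ray(c,p):
    o=c["cam_to_world"][:3,3]; q=world(c,[p],[1.])[0]; return o,q-o
def hit(c,p):
    o,d=ray(c,p); return o+d*((M-o)@N)/(d@N)
for k,p in dict(FL=(222.5,187.2),FR=(282.8,178.9),BR=(290.6,238.6),BL=(230.8,246.7),e1=(276.7,223.5),e2=(283.3,223),pl=(259.5,225),pr=(289,221)).items(): print(k,hit(t,p))
# table, block top, stick
Q=Pt[200:255,300:345].reshape(-1,3); print("table z",np.nanmedian(Q[:,2]))
sel=(Pt[...,0]>.3)&(Pt[...,1]<-.25)&(Pt[...,2]>.06)&(Pt[...,2]<.3)
sel[:160]=0;sel[:,395:]=0
b=sel&(Pt[...,2]<.08); Q=Pt[b]; r=cv2.minAreaRect((Q[:,:2]*1000).astype(np.float32)); print("block top",r,len(Q))
for P,nm in((Pt,"top"),(Ps,"scene")):
    for lo in (.1,.13,.16,.175,.19):
        m=(P[...,2]>lo)&(P[...,2]<lo+.012)&(abs(P[...,0]-.58)<.17)&(abs(P[...,1]+.36)<.1)
        print(nm,lo,np.round(P[m],3)[:14].tolist())
from itertools import product
o1,d1=ray(t,(372.5,189.5));o2,d2=ray(s,(356.4,218)); A=np.c_[d1,-d2]; k=np.linalg.lstsq(A,o2-o1,rcond=None)[0]; print("sticktop",o1+d1*k[0],o2+d2*k[1])
E
python3 m1.py
```

```text
face [ 0.56575863 -0.0752679   0.07809241] [-0.27538473 -0.05709832  0.95963693] 0.0019499351011959638 tilt 16.33433539977012
face [ 0.53229552 -0.08777254  0.06590418] [-0.25300285 -0.0312159   0.9669618 ] 0.0015837220000968488 tilt 14.768922655493228
FL [0.61576089 0.0113272  0.09759384]
FR [ 0.64154057 -0.14234569  0.09584825]
BR [ 0.49248497 -0.16758681  0.05157228]
BL [ 0.46750243 -0.01237889  0.05363796]
e1 [ 0.52977239 -0.13004251  0.06450644]
e2 [ 0.53154605 -0.14717584  0.06399599]
pl [ 0.52465661 -0.08552027  0.06568745]
pr [ 0.53703996 -0.16185846  0.06469895]
table z 0.0013324406298256264
block top ((609.5125122070312, -343.6819152832031), (101.68590545654297, 184.26255798339844), 81.91283416748047) 1343
top 0.1 [[0.749, -0.289, 0.105], [0.748, -0.291, 0.107], [0.749, -0.294, 0.107], [0.748, -0.296, 0.108], [0.748, -0.299, 0.108], [0.748, -0.301, 0.109], [0.748, -0.304, 0.108], [0.749, -0.307, 0.107], [0.748, -0.309, 0.109], [0.748, -0.311, 0.109], [0.748, -0.314, 0.109], [0.749, -0.317, 0.108], [0.749, -0.32, 0.107], [0.749, -0.322, 0.109]]
top 0.13 [[0.656, -0.332, 0.14
[... 2426 characters left out ...]
, -0.333, 0.185], [0.654, -0.338, 0.186], [0.65, -0.332, 0.182], [0.649, -0.335, 0.184], [0.649, -0.337, 0.186], [0.651, -0.34, 0.187], [0.655, -0.341, 0.184], [0.651, -0.33, 0.177], [0.65, -0.332, 0.18], [0.648, -0.336, 0.183], [0.649, -0.337, 0.183], [0.651, -0.339, 0.183]]
scene 0.19 [[0.653, -0.331, 0.202], [0.652, -0.332, 0.2], [0.652, -0.331, 0.197], [0.65, -0.334, 0.2], [0.65, -0.336, 0.201], [0.654, -0.338, 0.2], [0.65, -0.332, 0.196], [0.651, -0.334, 0.196], [0.652, -0.335, 0.196], [0.652, -0.337, 0.198], [0.654, -0.339, 0.198], [0.649, -0.331, 0.193], [0.649, -0.333, 0.194], [0.651, -0.334, 0.194]]
sticktop [ 0.60126549 -0.34111941  0.18496577] [ 0.60371087 -0.3434454   0.18625236]
```

```bash
cat > m2.py <<'E'
from h import *
t=dict(np.load("pics/top0.npz")); s=dict(np.load("pics/scene0.npz"))
Pt,Ps=cloud(t),cloud(s)
for P,nm in((Pt,"top"),(Ps,"scene")):
    near=(abs(P[...,0]-.602)<.1)&(abs(P[...,1]+.34)<.055)
    Q=P[near&(P[...,2]>.064)&(P[...,2]<.077)]
    r=cv2.minAreaRect((Q[:,:2]*1000).astype(np.float32)); print(nm,"block",r,np.median(Q[:,2]),len(Q))
    for lo in np.arange(.09,.19,.02):
        m=(P[...,2]>lo)&(P[...,2]<lo+.02)&(abs(P[...,0]-.602)<.02)&(abs(P[...,1]+.34)<.03); q=P[m]
        if len(q): print(nm,round(lo,2),len(q),q.mean(0).round(4),np.ptp(q,0).round(4))
    near=(abs(P[...,0]-.602)<.13)&(abs(P[...,1]+.34)<.09)&(P[...,2]>.19); print("high",np.c_[P[near].min(0),P[near].max(0)])
# bright/dark pixels of the slot's open end in scene, ray to face plane
M=np.array([.532,-.0878,.0659])
from scipy.ndimage import label
N=np.array([-.26,-.043,.9645]);N/=np.linalg.norm(N)
for c,nm,(x0,x1,y0,y1) in((t,"top",(262,288,215,234)),(s,"scene",(240,266,220,245))):
    g=cv2.cvtColor(c["frame"],cv2.COLOR_BGR2GRAY)[y0:y1,x0:x1].astype(float); print(nm); print(g.astype(int))
E
python3 m2.py
```

```text
top block ((609.6466064453125, -343.04193115234375), (89.87793731689453, 181.814453125), 86.75980377197266) 0.07045400883847946 1260
top 0.09 17 [ 0.6017 -0.3393  0.0999] [0.0137 0.0075 0.0182]
top 0.11 17 [ 0.6011 -0.3396  0.1198] [0.0139 0.0061 0.0172]
top 0.13 21 [ 0.6017 -0.3396  0.1397] [0.013  0.0071 0.0185]
top 0.15 20 [ 0.6025 -0.34    0.16  ] [0.0132 0.0062 0.0182]
top 0.17 25 [ 0.6033 -0.3414  0.1789] [0.0131 0.0074 0.0134]
high [[ 0.5484121   0.65698821]
 [-0.35836855 -0.33088294]
 [ 0.19001281  0.21347509]]
scene block ((608.7656860351562, -341.88134765625), (91.30377960205078, 181.8938446044922), 84.90927124023438) 0.0695882482225198 1440
scene 0.09 37 [ 0.5994 -0.3415  0.1001] [0.014  0.0092 0.0188]
scene 0.11 29 [ 0.6002 -0.342   0.1196] [0.0153 0.0073 0.0191]
scene 0.13 36 [ 0.601  -0.3415  0.1403] [0.0146 0.0074 0.0192]
scene 0.15 34 [ 0.6005 -0.3411  0.1603] [0.0115 0.007  0.0199]
scene 0.17 26 [ 0.602  -0.341   0.1769] [0.014  0.0068 0.0107]
high [[ 0.54661692  0.6577363 ]
 [-0.35580094 -0.3305048 ]
 [ 0.19014383  0.21006027]]
top
[[133 133 134 136 136 133 132 134 
[... 4069 characters left out ...]
15 115 116
  117 117 116 117 114 111 108 110]
 [106 111 115 118 119 118 117 115 114 114 113 114 116 118 117 116 116 115
  116 116 116 114 111 109 110 109]
 [101 103 107 113 116 118 117 115 115 116 115 116 117 116 116 117 116 116
  117 116 115 110 109 110 110 109]
 [100 101 102 104 109 111 113 115 116 116 116 117 118 117 118 118 118 118
  117 115 112 109 109 110 110 109]
 [101 101 102 101 102 102 104 107 111 113 115 118 120 120 124 126 121 122
  117 113 110 109 109 110 109 109]
 [101 102 101 100 102 101 101 102 103 107 110 115 118 118 128 133 128 126
  115 110 109 110 109 109 109 108]
 [100 100 101 102 101 102 101 101 102 102 104 108 111 113 119 128 129 120
  111 109 109 109 109 110 109 109]]
```

Emit:
drive_tool(targets=[0,0,-0.06,0,0,0,-0.06,0,-0.038,-0.039,0,0,-0.038,-0.039,0,0,-0.038,-0.039,0,0,-0.038,-0.039,0,0,-0.038,-0.039,0,0,-0.038,-0.039,0,0,-0.038,-0.039,0,0,-0.038,-0.039,0,0,-0.038,-0.039,0,0,-0.038,-0.039,0,0,-0.038,-0.039,0,0,-0.038,-0.039,0,0,-0.038,-0.039,0,0,-0.038,-0.039,0,0,-0.038,-0.039,0,0,-0.038,-0.039,0,0,-0.038,-0.039,0,0,-0.038,-0.039,0,0], jaw=1, force=60)

```text
clock: 2.6
ee_pos: [0.5989, -0.3369, 0.3755]
eef_rot: [-0.677, -3.067, -0.001]
contact_force: [0.9, 0.2, 0.8]
gripper_width: 0.0852
grasp_force: 0.0
```

Emit:
drive_tool(targets=[0,0,0,10.5,0,0,0,10.5,0,0,0,10.5,0,0,0,10.5,0,0,0,10.5,0,0,0,10.5,0,0,0,10.5,0,0,0,10.5,0,0,0,10.5,0,0,0,10.5,0,0,0,10.5,0,0,0,10.5,0,0,0,10.5,0,0,0,10.5,0,0,0,0])

```text
clock: 4.47
ee_pos: [0.5983, -0.3356, 0.3754]
eef_rot: [-3.133, -0.223, 0.002]
contact_force: [0.5, -0.1, 0.0]
gripper_width: 0.0854
grasp_force: 0.0
```

```bash
cat >> h.py <<'E'
def go(st,xyz,yaw):
    "tool-axis shift and turn from the measured pose to xyz with tool y at yaw (deg)"
    r=R.from_rotvec(st["eef_rot"]).as_matrix(); y=np.degrees(np.arctan2(r[1,1],r[0,1]))
    print("t",st["clock"],"pos",st["ee_pos"].round(4),"tool y at",y.round(2),"z",r[:,2].round(4),"F",st["contact_force"].round(2),"w",st["gripper_width"],"g",st["grasp_force"])
    print("shift",(r.T@(np.array(xyz)-st["ee_pos"])).round(4),"turn",((-(yaw-y)+180)%360-180).round(1))
E
python3 - <<'E'
from h import *
from rig import manip
st=manip.read_state(); go(st,(.6015,-.3405,.154),-82); print(st["qpos"])
E
```

```text
t 4.475 pos [ 0.5983 -0.3356  0.3754] tool y at -81.85 z [-0.0015  0.     -1.    ] F [ 0.47 -0.12  0.03] w 0.08542998019917294 g 0.0
shift [0.0028 0.0054 0.2214] turn 0.2
[-0.22871179  0.74659272  1.33021926  1.27585939 -0.72057053  1.63024862
 -0.46035039]
```

Emit:
drive_tool(targets=[0.003,0.0055,0,0,0,0,0.04,0,0,0,0.04,0,0,0,0.03,0,0,0,0.025,0,0,0,0.02,0,0,0,0.02,0,0,0,0.02,0,0,0,0.02,0,0,0,0,0])

```text
clock: 5.72
ee_pos: [0.6014, -0.34, 0.1592]
eef_rot: [-3.132, -0.22, 0.004]
contact_force: [0.8, -0.9, -0.8]
gripper_width: 0.0852
grasp_force: 0.0
```

Run:
```python
from h import *
from rig import manip
st=manip.read_state(); go(st,(.6015,-.3405,.160),-82)
o=[]
for n,(x,y,w,h) in(("scene",(290,130,130,190)),("top",(300,120,130,150))):
    c=manip.capture(n); o.append(cv2.resize(c["frame"][y:y+h,x:x+w],(390,h*3)))
b=np.zeros((570,780,3),np.uint8); b[:570,:390]=o[0]; b[:450,390:]=o[1]; cv2.imwrite("pics/g1.png",b)
```

```text
t 5.725 pos [ 0.6014 -0.34    0.1592] tool y at -81.96 z [-0.0025  0.0019 -1.    ] F [ 0.76 -0.88 -0.75] w 0.08517219093819633 g 0.0
shift [ 0.      0.0005 -0.0008] turn 0.0
```

View pics/g1.png

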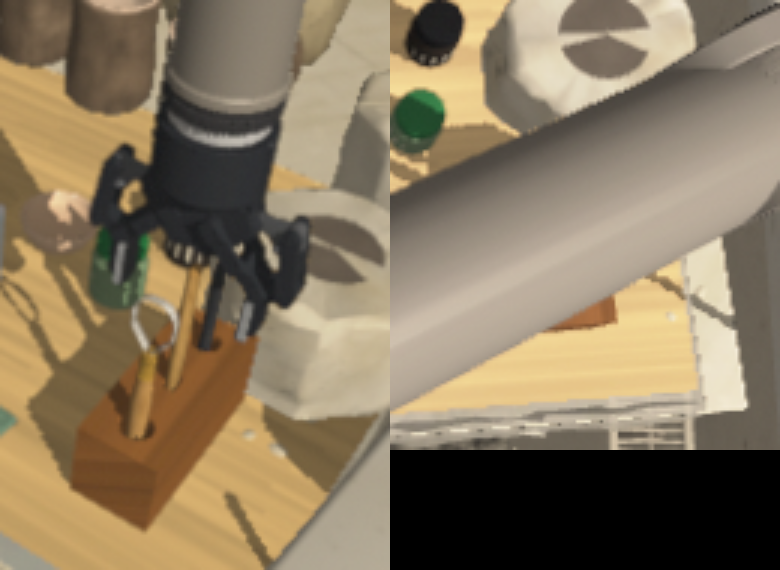

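The left panel shows the open fingers straddling the stick around (185,290), with the brush and loop tool clear of the body. I'll close the jaws.

Emit:
drive_tool(targets=[0,0,0,0,0,0,0,0,0,0,0,0,0,0,0,0,0,0,0,0,0,0,0,0], jaw=0, force=60)

```text
clock: 6.58
ee_pos: [0.602, -0.3415, 0.1615]
eef_rot: [3.132, 0.22, 0.001]
contact_force: [0.6, -1.2, -0.2]
gripper_width: 0.0059
grasp_force: 58.5
```

Emit:
drive_tool(targets=[0,0,-0.01,0,0,0,-0.01,0,0,0,-0.015,0,0,0,-0.015,0,0,0,-0.02,0,0,0,-0.02,0,0,0,-0.02,0,0,0,-0.02,0,0,0,0,0])

```text
clock: 7.7
ee_pos: [0.6022, -0.3417, 0.2935]
eef_rot: [3.132, 0.22, 0.004]
contact_force: [-0.7, 0.9, -0.2]
gripper_width: 0.0062
grasp_force: 58.6
```

```bash
cat > m3.py <<'E'
from h import *
t=dict(np.load("pics/top0.npz")); s=dict(np.load("pics/scene0.npz"))
N=np.array([-.262,-.043,.9645]);N/=np.linalg.norm(N)
for c,M,pts in((t,np.array([.5658,-.0753,.0781]),[(279.3,223.3),(282.4,223)]),(s,np.array([.5323,-.0878,.0659]),[(257.8,228.7)])):
    o=c["cam_to_world"][:3,3]
    for p in pts:
        d=world(c,[p],[1.])[0]-o; print(o+d*((M-o)@N)/(d@N))
E
python3 m3.py
python3 - <<'E'
from h import *
from rig import manip
st=manip.read_state(); go(st,(.53,-.137,.3),9.4)
E
```

```text
[ 0.53033967 -0.13669256  0.06573039]
[ 0.53132571 -0.14471576  0.06564055]
[ 0.53288819 -0.13442222  0.06398123]
t 7.7 pos [ 0.6022 -0.3417  0.2935] tool y at -81.96 z [ 0.0026 -0.0019 -1.    ] F [-0.72  0.85 -0.19] w 0.0062091942574607605 g 58.569891387596726
shift [-0.0428 -0.2128 -0.007 ] turn -91.4
```

Emit:
drive_tool(targets=[-0.007,-0.035,0,0,-0.007,-0.035,0,0,-0.007,-0.035,0,0,-0.007,-0.035,0,0,-0.007,-0.035,0,0,-0.007,-0.037,0,0,0,0,0,-10.2,0,0,0,-10.2,0,0,0,-10.2,0,0,0,-10.2,0,0,0,-10.2,0,0,0,-10.2,0,0,0,-10.2,0,0,0,-10,0,0,0,-10,0,0,0,0])

```text
clock: 9.7
ee_pos: [0.5302, -0.1367, 0.2908]
eef_rot: [-2.033, -2.394, -0.0]
contact_force: [0.1, 1.0, -0.6]
gripper_width: 0.006
grasp_force: 58.7
```

```bash
cat > look.py <<'E'
import sys; from h import *
from rig import manip
st=manip.read_state(); go(st,(.531,-.136,.25),9.4)
o=[]
for n,(x,y) in(("scene",(215,140)),("top",(225,170))):
    c=manip.capture(n); np.savez(f"pics/{n}{sys.argv[1]}.npz",**c); im=cv2.resize(c["frame"][y:y+110,x:x+80],None,fx=5,fy=5,interpolation=cv2.INTER_CUBIC)
    for k in range(10,110,10): cv2.putText(im,str(y+k),(0,k*5+4),0,.35,(0,255,255)); k<80 and cv2.putText(im,str(x+k),(k*5,9),0,.35,(0,255,255))
    o.append(im)
cv2.imwrite(f"pics/L{sys.argv[1]}.png",np.hstack(o))
E
python3 look.py 1
```

```text
t 9.7 pos [ 0.5302 -0.1367  0.2908] tool y at 9.32 z [-9.e-04  1.e-03 -1.e+00] F [ 0.1   0.96 -0.56] w 0.0059867170524109305 g 58.691980107687414
shift [0.0005 0.0009 0.0408] turn -0.1
```

View pics/L1.png

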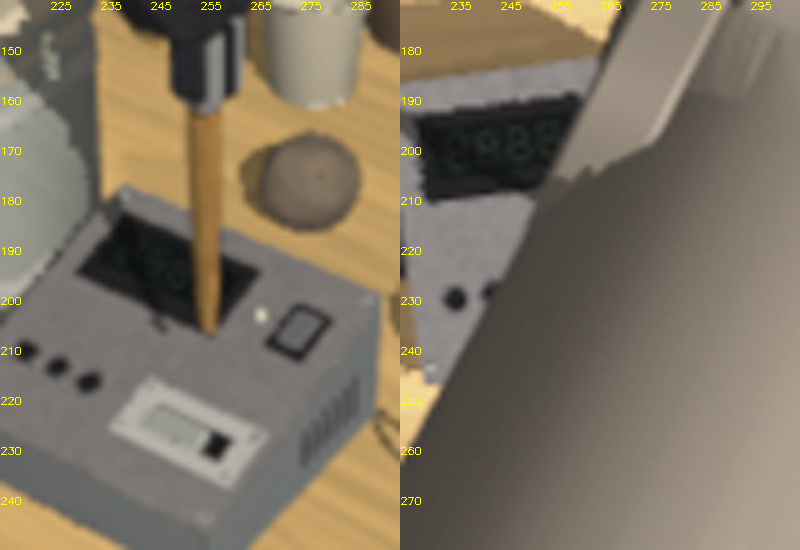

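The left panel shows the stick hanging upright, its tip at about scene (256.5,206) and the dark slot end at (258,229). The arm hides the top view. I'll measure the stick with the scene depth.

```bash
cat > m4.py <<'E'
import sys; from h import *
c=dict(np.load(f"pics/scene{sys.argv[1]}.npz")); P=cloud(c); st_xy=np.array(eval(sys.argv[2]))
m=(abs(P[...,0]-st_xy[0])<.02)&(abs(P[...,1]-st_xy[1])<.02)
zt=float(sys.argv[3])
for lo in np.arange(zt-.01,zt+.11,.012):
    k=m&(P[...,2]>lo)&(P[...,2]<lo+.012); k[240:]=0; q=P[k]
    if len(q): v,u=np.nonzero(k); print(round(lo,3),len(q),q.mean(0).round(4),"px",u.mean().round(2),v.mean().round(1),u.min(),u.max(),v.max())
E
python3 m4.py 1 "(.5302,-.1367)" .137
python3 - <<'E'
from h import *
c=dict(np.load("pics/scene1.npz"))
print(pix(c,[[.5302,-.1367,.137],[.5302,-.1367,.25],[.531,-.136,.065]]))
print(cv2.cvtColor(c["frame"],cv2.COLOR_BGR2GRAY)[200:209,248:265]); print((c["z_map"][200:209,250:263]).round(3))
E
```

```text
0.127 2 [ 0.5301 -0.1354  0.1377] px 257.0 206.0 256 258 206
0.139 16 [ 0.529  -0.1351  0.1449] px 256.5 203.8 255 258 206
0.151 17 [ 0.5287 -0.1356  0.1573] px 256.53 199.6 255 258 202
0.163 17 [ 0.5283 -0.1345  0.1695] px 256.0 195.3 254 258 197
0.175 20 [ 0.5276 -0.1358  0.1813] px 256.15 191.6 254 258 194
0.187 22 [ 0.5278 -0.1361  0.1931] px 256.23 187.3 254 259 190
0.199 27 [ 0.5281 -0.1359  0.2047] px 256.22 183.0 253 259 186
0.211 30 [ 0.5275 -0.1358  0.2167] px 255.9 178.6 253 259 181
0.223 33 [ 0.5275 -0.1367  0.229 ] px 256.15 174.2 253 259 177
0.235 34 [ 0.5278 -0.1361  0.2409] px 256.0 169.4 253 259 172
[[257.42797201 206.47769685]
 [256.97936251 165.46326933]
 [257.70880788 229.11902451]]
[[ 33  31  34  30  25  29  65  98 114 118  90  38  31  43  73 104 117]
 [ 31  32  34  33  34  33  62  95 118 115  81  35  38  67  99 115 117]
 [ 38  35  33  33  30  34  55  90 117 114  73  38  55  94 114 115 115]
 [ 74  56  38  33  30  33  52  88 116 113  74  49  81 109 116 115 114]
 [101  94  75  56  43  36  48  83 115 113  78  73 104 118 118 116 115]
 [ 95 115 109  96  85  72  55  77
[... 296 characters left out ...]
0.899 0.899 1.009 1.009 1.011
  1.008]
 [1.015 1.01  1.012 1.012 1.01  0.905 0.904 0.901 0.9   1.007 1.006 1.009
  1.01 ]
 [1.011 1.012 1.011 1.011 1.005 0.907 0.907 0.901 0.906 1.005 1.005 1.008
  1.01 ]
 [1.009 1.008 1.005 1.007 1.011 0.909 0.911 0.904 0.903 1.    1.005 1.011
  1.007]
 [1.009 1.007 1.005 1.004 1.007 0.91  0.909 0.908 0.91  1.    1.009 1.006
  1.005]
 [1.007 1.011 1.008 1.003 1.003 0.913 0.914 0.907 0.907 1.005 1.006 1.003
  1.003]
 [1.004 1.007 1.008 1.009 1.007 1.001 0.915 0.909 0.912 1.006 1.003 1.005
  1.005]
 [1.003 1.003 1.006 1.003 1.002 1.003 1.002 1.004 1.004 1.    1.001 0.998
  0.998]
 [1.005 1.006 1.004 1.004 1.    1.004 1.001 1.001 1.003 0.999 0.996 1.
  0.997]]
```

Emit:
drive_tool(targets=[-0.001,0.0045,0,0,0,0,0.02,0,0,0,0.02,0,0,0,0.015,0,0,0,0.011,0,0,0,0,0])

```text
clock: 10.55
ee_pos: [0.535, -0.1369, 0.2246]
eef_rot: [-2.031, -2.395, 0.001]
contact_force: [-0.5, -0.4, 0.4]
gripper_width: 0.0063
grasp_force: 58.7
```

```bash
python3 look.py 2; python3 m4.py 2 "(.5347,-.1366)" .071
python3 - <<'E'
from h import *
from rig import manip
p=manip.read_state()["ee_pos"]; c=dict(np.load("pics/scene2.npz"))
print(pix(c,[p-[0,0,.1535],p-[0,0,.06],[.531,-.136,.065]]))
im=cv2.resize(c["frame"][195:245,230:290],None,fx=10,fy=10,interpolation=cv2.INTER_CUBIC); cv2.imwrite("pics/z2.png",im)
E
```

```text
t 10.55 pos [ 0.535  -0.1369  0.2246] tool y at 9.41 z [-0.0013 -0.     -1.    ] F [-0.46 -0.41  0.38] w 0.006281351745134047 g 58.69771003257483
shift [ 0.0016 -0.0038 -0.0254] turn 0.0
0.061 153 [ 0.5358 -0.1403  0.0657] px 260.44 228.8 248 270 236
0.073 14 [ 0.5337 -0.1352  0.0795] px 258.21 223.9 257 260 226
0.085 13 [ 0.5334 -0.1364  0.0919] px 258.46 220.4 257 260 222
0.097 16 [ 0.5329 -0.1361  0.1034] px 258.19 216.8 256 260 219
0.109 17 [ 0.5327 -0.1358  0.1148] px 258.0 213.1 256 260 215
0.121 20 [ 0.5322 -0.1362  0.1268] px 257.95 209.4 256 260 212
0.133 20 [ 0.532  -0.1351  0.1387] px 257.5 205.2 255 260 207
0.145 25 [ 0.5322 -0.1365  0.1509] px 257.96 201.3 255 261 204
0.157 31 [ 0.5325 -0.1363  0.1623] px 257.94 197.3 255 261 200
0.169 27 [ 0.5323 -0.1364  0.1748] px 257.85 193.0 255 261 195
[[259.44570668 226.191992  ]
 [259.22798722 195.65070082]
 [257.70880788 229.11902451]]
```

View pics/z2.png

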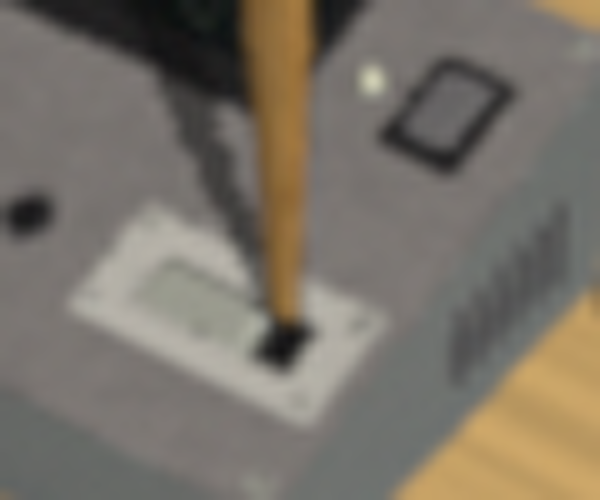

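The picture shows the tip at scene (258.5,227), just above the dark open end of the slot at (258,229). That lines up, so I'll lower it gently.

Emit:
drive_tool(targets=[0,0,0.003,0,0,0,0.003,0,0,0,0.002,0,0,0,0.002,0,0,0,0.002,0,0,0,0,0])

```text
clock: 11.4
ee_pos: [0.5352, -0.137, 0.2131]
eef_rot: [-2.031, -2.396, 0.0]
contact_force: [1.2, 0.6, -0.2]
gripper_width: 0.0065
grasp_force: 58.7
```

Emit:
drive_tool(targets=[0,0,0.001,0,0,0,0.001,0,0,0,0,0])

```text
clock: 11.78
ee_pos: [0.5352, -0.137, 0.2112]
eef_rot: [-2.031, -2.397, 0.0]
contact_force: [-0.3, -0.3, 0.1]
gripper_width: 0.0062
grasp_force: 58.7
```

Emit:
drive_tool(targets=[0,0,0.001,0,0,0,0.001,0,0,0,0,0])

```text
clock: 12.15
ee_pos: [0.5352, -0.137, 0.2092]
eef_rot: [-2.031, -2.396, -0.0]
contact_force: [-0.5, 0.0, -0.5]
gripper_width: 0.0063
grasp_force: 58.7
```

Emit:
drive_tool(targets=[0,0,0.001,0,0,0,0.001,0,0,0,0,0])

```text
clock: 12.52
ee_pos: [0.5357, -0.1373, 0.2084]
eef_rot: [2.031, 2.396, 0.001]
contact_force: [-0.9, 0.7, 7.8]
gripper_width: 0.0063
grasp_force: 59.9
```

Emit:
drive_tool(targets=[0,0,0.001,0,0,0,0,0])

```text
clock: 12.78
ee_pos: [0.536, -0.1375, 0.2082]
eef_rot: [2.031, 2.396, 0.002]
contact_force: [-1.9, 1.5, 12.1]
gripper_width: 0.0064
grasp_force: 60.6
```

Emit:
drive_tool(targets=[0,0,-0.0025,0,0,0,-0.0018,0,0,0,0,0])

```text
clock: 13.15
ee_pos: [0.5352, -0.137, 0.2104]
eef_rot: [-2.031, -2.397, -0.0]
contact_force: [-0.5, -1.0, -0.0]
gripper_width: 0.0064
grasp_force: 58.7
```

Emit:
drive_tool(targets=[0,0.001,0,0,0,0.001,0,0,0,0,0,0])

```text
clock: 13.52
ee_pos: [0.537, -0.1367, 0.2104]
eef_rot: [-2.031, -2.396, 0.001]
contact_force: [-0.5, 0.3, -0.6]
gripper_width: 0.0064
grasp_force: 58.7
```

Emit:
drive_tool(targets=[0,0.001,0,0,0,0.0005,0,0,0,0,0,0])

```text
clock: 13.9
ee_pos: [0.5379, -0.1366, 0.2103]
eef_rot: [-2.03, -2.395, 0.002]
contact_force: [-3.0, -0.1, -0.1]
gripper_width: 0.0062
grasp_force: 58.9
```

Emit:
drive_tool(targets=[0,-0.0018,0,0,0,-0.0017,0,0,-0.001,0,0,0,-0.001,0,0,0,0,0,0,0], force=100)

```text
clock: 14.52
ee_pos: [0.5359, -0.1391, 0.2107]
eef_rot: [2.031, 2.396, 0.001]
contact_force: [0.6, -0.4, -0.4]
gripper_width: 0.0058
grasp_force: 97.6
```

Emit:
drive_tool(targets=[-0.001,0,0,0,0,0,0,0])

```text
clock: 14.78
ee_pos: [0.5358, -0.1401, 0.2106]
eef_rot: [2.031, 2.396, 0.0]
contact_force: [0.4, 0.2, 0.6]
gripper_width: 0.0061
grasp_force: 97.6
```

Emit:
drive_tool(targets=[-0.001,0,0,0,0,0,0,0])

```text
clock: 15.02
ee_pos: [0.5359, -0.1408, 0.2105]
eef_rot: [-2.031, -2.396, -0.001]
contact_force: [-0.3, 0.6, -0.1]
gripper_width: 0.0056
grasp_force: 97.6
```

Emit:
drive_tool(targets=[-0.001,0,0,0,0,0,0,0,0,0,0,0])

```text
clock: 15.4
ee_pos: [0.5361, -0.1414, 0.2105]
eef_rot: [-2.03, -2.396, -0.001]
contact_force: [0.7, 2.2, 0.0]
gripper_width: 0.0052
grasp_force: 97.7
```

Emit:
drive_tool(targets=[0.003,0,0,0,0.003,0,0,0,0.0015,0,0,0,0.0015,0,0,0,0.0015,0,0,0,0.0015,0,0,0,0.0015,0,0,0,0.0015,0,0,0,0.0015,0,0,0,0,0,0,0])

```text
clock: 16.65
ee_pos: [0.5334, -0.1256, 0.2106]
eef_rot: [-2.031, -2.397, -0.0]
contact_force: [-0.4, -0.9, -0.3]
gripper_width: 0.0057
grasp_force: 97.6
```

Emit:
drive_tool(targets=[0.0015,0,0,0,0.0015,0,0,0,0.0015,0,0,0,0.0015,0,0,0,0.0015,0,0,0,0.0015,0,0,0,0.0015,0,0,0,0.0015,0,0,0,0.0015,0,0,0,0,0,0,0])

```text
clock: 17.9
ee_pos: [0.5312, -0.1122, 0.2106]
eef_rot: [-2.031, -2.397, -0.0]
contact_force: [1.2, -1.3, -0.2]
gripper_width: 0.0057
grasp_force: 97.7
```

Run:
```python
from h import *
from rig import manip
st=manip.read_state(); go(st,(.5352-.0048,-.137+.0291,.2105),9.4)
c=manip.capture("scene"); np.savez("pics/scene3.npz",**c)
cv2.imwrite("pics/z3.png",cv2.resize(c["frame"][185:245,220:290],None,fx=9,fy=9,interpolation=cv2.INTER_CUBIC))
```

```text
t 17.9 pos [ 0.5312 -0.1122  0.2106] tool y at 9.45 z [ 1.e-04  2.e-04 -1.e+00] F [ 1.21 -1.29 -0.22] w 0.005693201394450011 g 97.65026276931167
shift [ 0.0044 -0.0001  0.0001] turn 0.0
```

View pics/z3.png

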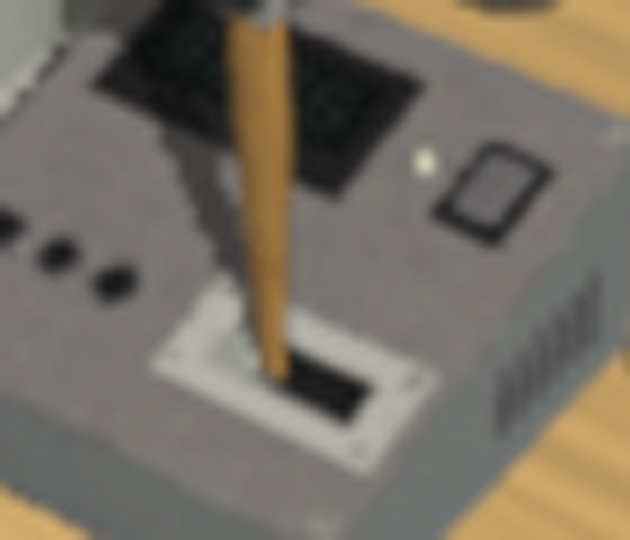

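The picture shows the shutter pushed left, with the dark open slot visible from (253,226) to (261,230). The stick is at about y = 25 mm. I'll push the last 4.5 mm and then lower onto the button.

Emit:
drive_tool(targets=[0.0015,0,0,0,0.0015,0,0,0,0.0015,0,0,0,0,0,0,0,0,0,0.002,0,0,0,0.002,0,0,0,0.002,0,0,0,0.0015,0,0,0,0,0])

```text
clock: 19.08
ee_pos: [0.5304, -0.1079, 0.2029]
eef_rot: [-2.031, -2.397, 0.0]
contact_force: [1.0, -2.3, -0.5]
gripper_width: 0.0053
grasp_force: 97.7
```

Emit:
drive_tool(targets=[0,0,0.001,0,0,0,0.001,0,0,0,0.001,0,0,0,0,0])

```text
clock: 19.58
ee_pos: [0.5307, -0.108, 0.2003]
eef_rot: [2.031, 2.396, 0.001]
contact_force: [0.6, -2.5, 3.3]
gripper_width: 0.0058
grasp_force: 97.9
```

Emit:
drive_tool(targets=[0,0,0.001,0,0,0,0.001,0,0,0,0,0])

```text
clock: 19.95
ee_pos: [0.531, -0.108, 0.1984]
eef_rot: [2.031, 2.396, 0.001]
contact_force: [0.0, -1.5, 4.9]
gripper_width: 0.0053
grasp_force: 98.4
```

Emit:
drive_tool(targets=[0,0,0.001,0,0,0,0.001,0,0,0,0,0])

```text
clock: 20.32
ee_pos: [0.5313, -0.108, 0.1967]
eef_rot: [2.03, 2.396, 0.002]
contact_force: [0.1, -1.5, 5.7]
gripper_width: 0.0055
grasp_force: 98.6
```

Emit:
drive_tool(targets=[0,0,0.001,0,0,0,0.001,0,0,0,0,0])

```text
clock: 20.7
ee_pos: [0.5317, -0.1082, 0.196]
eef_rot: [2.03, 2.395, 0.004]
contact_force: [-0.8, -0.9, 14.3]
gripper_width: 0.0056
grasp_force: 100.0
```

Emit:
drive_tool(targets=[0,0,0.001,0,0,0,0,0])

```text
clock: 20.95
ee_pos: [0.5319, -0.1084, 0.1957]
eef_rot: [2.031, 2.395, 0.004]
contact_force: [-1.4, -1.0, 20.1]
gripper_width: 0.0058
grasp_force: 100.8
```

Emit:
drive_tool(targets=[0,0,0,0,0,0,0,0,0,0,0,0,0,0,0,0,0,0,0,0,0,0,0,0,0,0,0,0,0,0,0,0,0,0,0,0,0,0,0,0,0,0,0,0,0,0,0,0,0,0,0,0,0,0,0,0,0,0,0,0,0,0,0,0,0,0,0,0,0,0,0,0,0,0,0,0,0,0,0,0])

```text
clock: 23.45
ee_pos: [0.5319, -0.1084, 0.1958]
eef_rot: [2.03, 2.395, 0.005]
contact_force: [-2.4, -1.3, 19.1]
gripper_width: 0.0057
grasp_force: 100.8
```

Run:
```python
from h import *
from rig import manip
st=manip.read_state(); go(st,(.5304,-.1079,.196),9.4)
c=manip.capture("scene")
cv2.imwrite("pics/z4.png",cv2.resize(c["frame"][150:310,200:400],None,fx=3.7,fy=3.7,interpolation=cv2.INTER_CUBIC))
```

```text
t 23.45 pos [ 0.5319 -0.1084  0.1958] tool y at 9.43 z [ 0.0031  0.0012 -1.    ] F [-2.36 -1.34 19.12] w 0.005666566824596016 g 100.76730399392545
shift [ 0.0007 -0.0014 -0.0002] turn 0.0
```

View pics/z4.png

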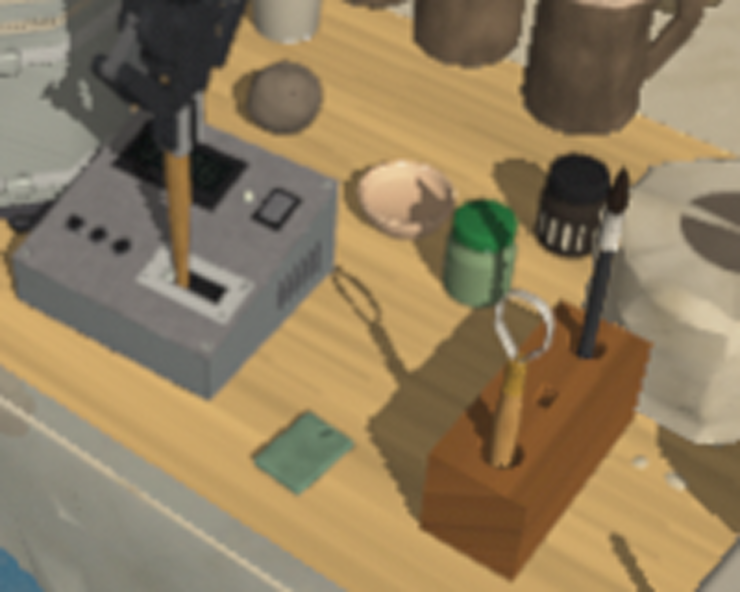

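The picture shows the stick in the left end of the slot at about scene (249,226), with the shutter open and the other tools and small things undisturbed. The force rose along the button's spring to a hard stop at the expected depth and has held there for 2.5 s, so I'll hand in.

```bash
python3 -c "
from rig import manip
print(manip.hand_in())"
```

```text
the job is handed in; nothing more can be done
None
```

The job is handed in at about 23.5 s: the stick is still gripped and holding the reset button at its stop (about 19 N, held over 2 s), the shutter was eased open to the left, and the camera shows the other tools and small things in place.

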